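# Clear the dough divider and hold its portion selector at the third stop

## Task

The flour canister has been left on the round pan seat of the dough divider: lift it off by its handle and set it down, upright and without dropping it, near the middle of the wooden board beside the machine, and let go of it. Then turn the divider's sprung portion knob clockwise from its park position, counting three clicks, and hold it squarely at the third stop, never going on to the fourth; the knob springs back if released, so finish while still gripping it and holding it there. Leave the scale, the bowl and the dough scraper where they are.

Things in the scene. Friction and masses are not known exactly. Their poses are not given: they have to be found in the camera images.
- divider: White cast dough-divider base, fixed: slab 200 (x) by 300 (y) by 45 mm high. Origin: centre of its underside, on the table. Steel pan seat: disc 150 mm across, centre x 0, y +70 mm, top at height 60 mm, the canister on it. Knob at x 0, y -90 mm on a boss 96 mm across, top at height 55 mm, with six dots for park and five stops. Two lugs at x +80 mm, y -38 to +38 mm are 100 mm high.
- canister_center (a point): Lidded round steel canister, 104 mm across, 162 mm high in all, 0.35 to 0.7 kg. Point: on its axis, half-way up (81 mm above its underside). Arch handle over the lid: a level bar 80 mm long along the canister's y axis, 12 mm wide (x), 14 mm high, its centre 74 mm above this point and 45 mm above the lid; its two legs, 8 mm thick, are at y +36 and -36 mm.
- board: Fixed wooden board, 180 by 180 by 18 mm thick, flat on the table to the left or the right of the divider. Origin: centre of its underside (its top is 18 mm higher).
- knob_grip (a point): Grip point of the black knob: on its upright turning axis, 95 mm above the table. The knob is a disc 60 mm across, its top at height 69 mm, with an upright flat bar grip 48 mm long, 16 mm wide, 40 mm high (top at height 109 mm). The bar lies along this point's x axis, which turns with the knob; a white line on it points to -x. Parked, the axes are the divider's.
- knob (a joint): Knob angle, rad: 0 parked, growing clockwise seen from above to 2.094 (fifth and last stop). A click every 24 degrees: stops at 0.419, 0.838, 1.257 (third), 1.676. A spring (0.10 N m at park, plus 0.05 N m/rad) returns it to park when let go; the clicks add and take 0.09 N m in turn: hard just past each stop, easy just before the next (about 0.02 to 0.28 N m).
- scale: Bystander: white bench scale 170 by 160 by 50 mm with a steel platform, loose, on the other side of the divider from the board. Origin: centre of its underside.
- bowl: Bystander: steel bowl 120 mm across, 50 mm high, loose, beyond the divider. Origin: centre of its underside.
- scraper: Bystander: dough scraper, a flat steel blade with a wooden back, 90 by 140 by 18 mm, loose, lying beyond the divider. Origin: about its centre, on the table.

How it is judged (in metres and radians):
On the way, in this order (a step that is already met when the one before it is completed fails the run):
1. the canister is lifted clear of the pan seat (z of canister_center in the frame of divider above 0.165 m and contact force between canister and the fingers above 1 N and contact force between canister and divider below 0.1 N), for 0.1 s.
2. the canister stands on the board, let go, the knob still parked (horizontal distance between canister_center and board below 0.06 m and z of canister_center in the frame of board between 0.092 and 0.105 m and angle between canister_center's own z axis and vertical below 0.1 rad and linear speed of canister below 0.03 m/s and contact force between canister and the fingers below 0.1 N and value of joint knob below 0.2 rad), for 0.3 s.
3. the knob is held at the third stop (value of joint knob between 1.117 and 1.397 rad and velocity of joint knob between -0.15 and 0.15 rad/s and contact force between knob and the fingers above 2 N), for 0.3 s.
At the end, for the whole second after the job is handed in: The canister stands upright (within 0.1 rad) and released on the board, its axis within 60 mm of the board's middle; the fingers grip the knob (over 2 N) and hold it still at the third stop, 1.257 rad within 0.14 rad (all of step 3 and horizontal distance between canister_center and board below 0.06 m and z of canister_center in the frame of board between 0.092 and 0.105 m and angle between canister_center's own z axis and vertical below 0.1 rad and linear speed of canister below 0.03 m/s and contact force between canister and the fingers below 0.1 N); the arm keeps its last pose, push and grip.
It fails at once if the knob is turned on to the fourth stop (value of joint knob above 1.508 rad).
It fails at once if the canister is dropped (linear speed of canister above 0.45 m/s and contact force between canister and the fingers below 0.1 N).
It fails at once if the scale is shifted by more than 30 mm (distance of scale from where it was at the start of the episode above 0.03 m).
It fails at once if the bowl is shifted by more than 30 mm (distance of bowl from where it was at the start of the episode above 0.03 m).
It fails at once if the scraper is shifted by more than 30 mm (distance of scraper from where it was at the start of the episode above 0.03 m).
It also fails if it takes over 64 s, if anything falls off the work surface, if the arm or the gripper's body presses on something with over 40 N, if the wrist force passes 120 N, or if a joint passes its speed limit or range.

## Robot

A 6-joint arm with a two-finger parallel gripper is mounted at the origin on the work surface. World frame = base frame: x ahead of the robot, y to its left, z up, the work surface at z = 0. Lengths are in m, angles in degrees, forces in N, time in s.
With the tool pointing down it reaches from about 0.375 to 0.9 m from the base axis. Payload 3.1 kg.
Tool frame: the origin (TCP) lies where the fingers leave the gripper's body, on its centre line; the fingertips stand 70 mm ahead of it and the grasp point (between the pads) lies 51 mm ahead of it; z points along the fingers, y is the line along which they close (so a half turn about z gives the same grasp; the last joint's range is limited). The gripper opens to 87 mm and grips with 3 to 60 N. Pads are 19 mm wide; open, the fingers measure 117 mm over their backs; the gripper's body (75 mm by 190 mm) begins 51 mm behind the grasp point.
Start: joints at [64.83, 30.224, 82.088, -0, 67.689, -10.227], TCP at [0.161, 0.604, 0.292] pointing down, gripper open.
Joint ranges: [-176.69, 176.69], [-43.24, 126.21], [12.49, 139.97], [-82, 262], [0, 151.66], [-163.58, 163.58]. Speed limits (degrees/s): [159.86, 159.86, 180, 180, 180, 180].

## Interface

Orientations are given as a 3x3 rotation matrix whose columns are the frame's x, y, z axes.
In Python, from rig import readout, capture, calibration, bot, look_for gives the robot as it stands. The module is installed in compiled form; this text tells all that it offers.
- The arm moves only by the shell command python3 -m pendant 'ROWS'. ROWS is JSON, a list of rows, each a list of 7 numbers: the shift along the tool's x, y, z normalised to -1 to 1, where 1 is 200 mm, then the turn, a rotation vector about the tool's x, y, z normalised to -1 to 1, where 1 is 180 degrees, then the closure, from -1 (fully open) to 1 (shut). In form: [[dx, dy, dz, ax, ay, az, grip], ...]. A call has 1 to 8 rows; each row is the pose to reach, as a shift and turn from the pose commanded when the call began, along the tool's axes at that moment, turning the shorter way round; what a row does not reach only later rows make up. A row lasts 1/10 s, in which the tool goes at most 50 mm and 8.59 degrees, less where a joint would pass 70% of its speed; a pose out of reach is approached as far as the arm can. A call with a number of a shift or a turn outside -1 to 1 is refused whole. A call with a gripper value outside its range is refused whole. The fingers move at their own pace and stop on an object; the grip force is fixed at half the most. Time passes only in rows, so rows that repeat a pose let the fingers close. It gives the time, the measured TCP pose, the force, the opening and the grip force at its end, in the units of the state.
- readout.read_state(): the state, without advancing time (a new reading comes with each control period).
- capture(name): name is "scene" or "side" or "wrist"; returns (picture, depth): 400x640x3 uint8, red, green, blue; 400x640 float32, m along the optical axis (not along the pixel's ray), 0 where there is no reading.
- calibration(name): a dict with "mtx" (3x3 intrinsics, pixels), "k1" (the pictures are not rectified: a ray, as slopes to the right and down, at radius r is drawn at 1 + k1 r^2 times it, then the intrinsics apply), "T" (4x4, takes a point from camera to world coordinates); the wrist camera has in their place "mount" (4x4, takes a point from camera to tool coordinates, whose origin is the TCP and whose axes are the flange's). Camera axes: x right, y down, z forward; pixel columns grow to the right and rows downward; lengths in m; the calibration is good to about 2 mm. A picture is of the moment at which its call begins: read the wrist's pose just before it. calibration takes no time and is no camera call.
- bot.hand_in(): hands the job in; it is judged then, once.
Trained networks look in the newest picture that a camera, given by its name, has taken for a name from the list of things; names that differ only in an ending like _2 or _b are one class to them, and where a whole thing is asked for, a point or a joint stands for the part that bears it (a point fixed in the world has none). Each returns a list of dicts, best first, with "conf" (0 to 1); they miss things now and then, are a little off and sometimes report something else, mostly with a low value. They report only what shows in the picture. A call takes as long as a camera call.
- look_for(thing, camera): "extent" ([left, top, right, bottom] in pixels, round what is visible of it).
The state is a dict: "time_s": time; "joint_positions": joint angles; "qvel": joint speeds; "tau": joint torques, N m; "position": TCP position; "tcp_rot": TCP orientation; "force": force on the tool from outside, world axes, zero at the start; "moment": the same for the moment, N m; "opening": opening from 0.0 (shut) to 1.0 (fully open); "grasp_force": force on a finger pad.
Only numpy, scipy, OpenCV 4.12 (cv2) and the standard library are available. Lean on these libraries where they do the work, as an engineer would, in place of code of your own. Each camera call takes 0.05 s, during which the arm holds its last target. There are 200 camera calls.

## Working session

There is one attempt and no reset: what is moved stays moved. The work goes in short steps, Python scripts to look and compute and a shell command to move; the robot and the scene stay as the last step left them, time stands still between calls to the robot, and variables do not carry over. Pictures are saved under pics/ and viewed, at most 10 in all, crops included, and the job is handed in when it is done.

```bash
mkdir -p pics; cat > h.py <<'E'
import numpy as np, cv2
from rig import readout, capture, calibration, bot, look_for
def cam2world(name):
    c=calibration(name)
    if name!='wrist': return c,np.array(c['T'])
    s=readout.read_state(); T=np.eye(4); T[:3,:3]=s['tcp_rot']; T[:3,3]=s['position']
    return c,T@np.array(c['mount'])
def cloud(name):
    c,T=cam2world(name); im,d=capture(name)
    v,u=np.mgrid[0:400,0:640].astype(np.float64)
    K=np.array(c['mtx'],float)
    p=cv2.undistortPoints(np.stack([u.ravel(),v.ravel()],1)[:,None],K,np.array([c['k1'],0,0,0.]))[:,0]
    z=d.ravel(); P=np.c_[p*z[:,None],z]
    W=(P@T[:3,:3].T+T[:3,3]).reshape(400,640,3); W[d==0]=np.nan
    return im,d,W
def save(im,f): cv2.imwrite('pics/'+f,im[:,:,::-1])
E
python3 - <<'E'
from h import *
s=readout.read_state(); print({k:np.round(v,3).tolist() for k,v in s.items()})
for n in ['scene','side']:
    im,d,W=cloud(n); save(im,n+'0.png'); np.save(n+'.npy',W)
    for t in ['divider','canister_center','board','knob_grip','scale','bowl','scraper']:
        r=look_for(t,n)
        for q in r[:1]:
            l,tp,rr,b=[int(x) for x in q['extent']]
            w=W[max(tp,0):b+1,max(l,0):rr+1].reshape(-1,3)
            print(n,t,round(q['conf'],2),q['extent'],np.round(np.nanmedian(w,0),3))
E
```

```text
{'time_s': 0.0, 'joint_positions': [64.83, 30.277, 82.157, 0.001, 67.689, -10.227], 'qvel': [0.106, -0.048, 0.099, -0.023, 0.087, 0.059], 'tau': [-0.001, -44.004, -17.659, 0.063, 0.058, -0.0], 'position': [0.161, 0.603, 0.291], 'tcp_rot': [[-0.966, 0.258, -0.001], [0.258, 0.966, -0.002], [0.0, -0.002, -1.0]], 'force': [-1.133, 0.208, -0.602], 'moment': [-0.023, 0.01, -0.028], 'grasp_force': 0.0, 'opening': 0.997}
scene divider 0.77 [258.5, 168.9, 363.2, 236.2] [ 0.558 -0.015  0.048]
scene canister_center 0.74 [321.2, 161.7, 359.8, 212.8] [0.54  0.069 0.165]
scene board 0.93 [408.7, 180.2, 471.2, 241.4] [0.489 0.364 0.018]
scene knob_grip 0.81 [274.2, 178.0, 291.4, 202.7] [ 0.534 -0.096  0.07 ]
scene scale 0.94 [181.5, 133.7, 245.0, 189.3] [ 0.437 -0.344  0.04 ]
scene bowl 0.7 [404.9, 252.9, 448.9, 294.0] [0.693 0.331 0.015]
scene scraper 0.83 [170.8, 230.3, 224.6, 265.1] [ 0.717 -0.311  0.006]
side divider 0.9 [292.9, 172.9, 395.8, 287.3] [0.516 0.087 0.046]
side canister_center 0.93 [317.0, 164.6, 370.7, 253.8] [0.521 0.088 0.115]
side board 0.59 [260.9, 323.6, 388.4, 400.0] [0.494 0.339 0.017]
side knob_grip 0.59 [350.1, 175.1, 364.8, 185.4] [ 0.523 -0.098  0.108]
side scale 0.61 [364.3, 139.2, 433.7, 189.5] [ 0.446 -0.297  0.037]
side bowl 0.8 [179.2, 292.4, 244.5, 354.7] [0.717 0.31  0.013]
side scraper 0.95 [287.3, 146.8, 317.3, 173.6] [ 0.727 -0.321  0.006]
```

```bash
python3 - <<'E'
import numpy as np,cv2
a=cv2.imread('pics/scene0.png')[120:320,150:500]; b=cv2.imread('pics/side0.png')[100:400,150:500]
a=cv2.resize(a,(800,457),interpolation=cv2.INTER_CUBIC); cv2.imwrite('pics/c1.png',a)
for n in ['scene','side']:
    W=np.load(n+'.npy').reshape(-1,3); W=W[~np.isnan(W).any(1)]
    def f(m,t):
        w=W[m]; 
        if len(w)>5: print(n,t,len(w),np.round(w.mean(0),3),np.round(w.min(0),3),np.round(w.max(0),3),'rect',[np.round(x,3) for x in cv2.minAreaRect(w[:,:2].astype(np.float32))])
    x,y,z=W.T; near=(abs(x-.54)<.18)&(abs(y)<.2)
    f(near&(z>.205)&(z<.235),'handle'); f(near&(z>.163)&(z<.177),'lid')
    f((abs(x-.55)<.15)&(abs(y+.1)<.06)&(z>.1)&(z<.115),'bar'); f((abs(x-.5)<.13)&(abs(y-.35)<.13)&(z>.013)&(z<.023),'board')
    f(near&(z>.04)&(z<.049),'slab');f(near&(z>.09)&(z<.105)&(x>.57),'lugs')
E
```

```text
scene handle 196 [0.522 0.067 0.219] [0.51  0.027 0.205] [0.529 0.106 0.226] rect [array([0.519, 0.066]), array([0.016, 0.079]), np.float64(2.731)]
scene lid 789 [0.531 0.067 0.17 ] [0.468 0.016 0.163] [0.572 0.117 0.177] rect [array([0.52 , 0.067]), array([0.102, 0.1  ]), np.float64(9.326)]
scene bar 93 [ 0.536 -0.1    0.109] [ 0.508 -0.11   0.1  ] [ 0.559 -0.091  0.114] rect [array([ 0.534, -0.101]), array([0.05 , 0.016]), np.float64(4.283)]
scene board 3099 [0.486 0.361 0.018] [0.389 0.269 0.013] [0.574 0.451 0.023] rect [array([0.481, 0.36 ]), array([0.179, 0.184]), np.float64(88.741)]
scene slab 2539 [ 0.547 -0.035  0.045] [ 0.417 -0.167  0.04 ] [0.639 0.144 0.049] rect [array([ 0.526, -0.011]), array([0.202, 0.298]), np.float64(4.99)]
scene lugs 161 [ 0.608 -0.004  0.096] [ 0.57  -0.042  0.09 ] [0.624 0.067 0.104] rect [array([0.602, 0.015]), array([0.037, 0.114]), np.float64(13.491)]
side handle 206 [0.52  0.074 0.219] [0.513 0.024 0.205] [0.529 0.106 0.225] rect [array([0.522, 0.065]), array([0.012, 0.081]), np.float64(3.413)]
side lid 1183 [0.519 0.073 0.17 ] [0.47  0.013 0.163] [0.573 0.117 0.177] rect [array([0.521, 0.067]), array([0.103, 0.103]), np.float64(10.745)]
side bar 91 [ 0.527 -0.1    0.108] [ 0.512 -0.113  0.101] [ 0.543 -0.092  0.113] rect [array([ 0.527, -0.102]), array([0.03 , 0.021]), np.float64(11.344)]
side board 7452 [0.486 0.348 0.018] [0.391 0.267 0.013] [0.574 0.435 0.022] rect [array([0.483, 0.353]), array([0.168, 0.181]), np.float64(88.715)]
side slab 2527 [0.497 0.027 0.045] [ 0.417 -0.169  0.04 ] [0.638 0.144 0.049] rect [array([ 0.528, -0.013]), array([0.199, 0.302]), np.float64(4.878)]
side lugs 207 [0.608 0.001 0.096] [ 0.591 -0.038  0.09 ] [0.624 0.034 0.103] rect [array([ 0.61 , -0.002]), array([0.029, 0.074]), np.float64(12.067)]
```

View pics/c1.png

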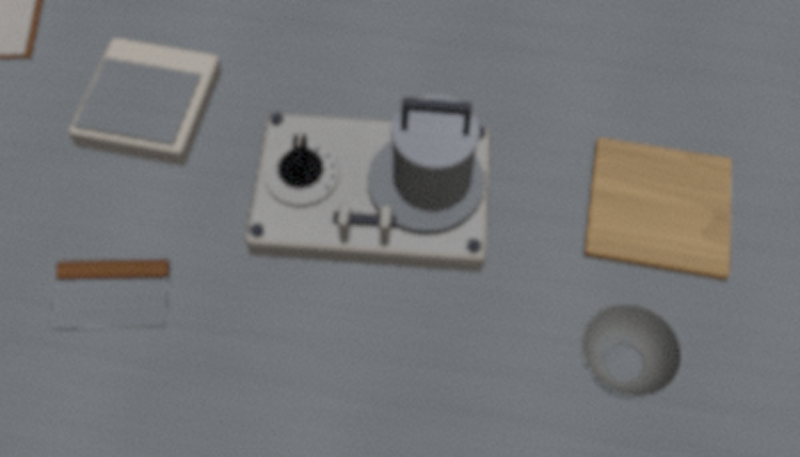

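View pics/side0.png

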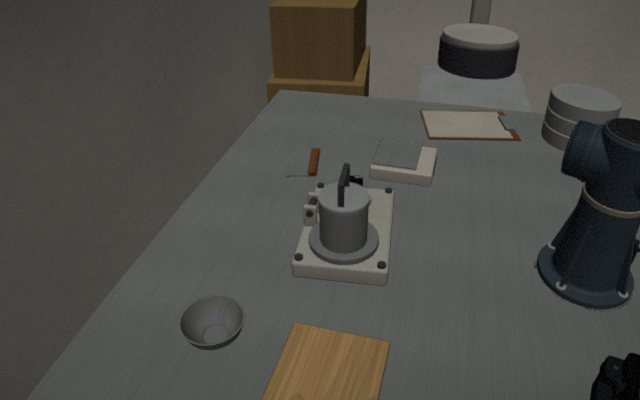

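The scene picture shows the knob at crop pixel (300,165), the canister on its seat at (435,150) and the board at (660,205); the detections agree. The divider's yaw is about 5° and the handle's about 3.4°.

```bash
cat >> h.py <<'E'
from scipy.spatial.transform import Rotation as Ro
def goal(p,head):
    s=readout.read_state(); R=np.array(s['tcp_rot']); h=np.radians(head)
    y=np.array([np.cos(h),np.sin(h),0]); z=np.array([0,0,-1.]); G=np.c_[np.cross(y,z),y,z]
    d=R.T@(np.array(p)-s['position']); r=Ro.from_matrix(R.T@G).as_rotvec()
    print('shift',np.round(d/.2,3),'turn',np.round(r/np.pi,4),'F',np.round(s['force'],1),'op',round(s['opening'],3),'t',s['time_s'])
E
python3 -c "
from h import *
goal([.30,.45,.37],39.5)
goal([.521,.067,.36],3.4)"
```

```text
shift [-0.869 -0.564 -0.389] turn [0.     0.     0.1975] F [-0.3 -0.5 -0.1] op 0.994 t 0.8
shift [-2.431 -2.13  -0.339] turn [ 0.     -0.      0.3981] F [-0.3 -0.5 -0.1] op 0.994 t 0.8
```

```bash
python3 -m pendant '[[-0.2,-0.1,-0.25,0,0,0.05,-1],[-0.9,-0.65,-0.4,0,0,0.2,-1],[-0.9,-0.65,-0.4,0,0,0.2,-1],[-0.9,-0.65,-0.4,0,0,0.2,-1],[-0.9,-0.65,-0.4,0,0,0.2,-1],[-0.9,-0.65,-0.4,0,0,0.2,-1],[-0.9,-0.65,-0.4,0,0,0.2,-1]]'
python3 -c "
from h import *
goal([.44,.25,.37],18)
goal([.521,.067,.36],3.4)"
```

```text
time_s: 1.5
position: [0.3021, 0.4314, 0.3727]
tcp_rot: [[-0.628, 0.778, 0.0], [0.778, 0.628, 0.001], [0.001, 0.001, -1.0]]
force: [-0.4, 0.2, -1.3]
opening: 0.999
grasp_force: 0.0
shift [-1.139 -0.034  0.013] turn [ 0.0002 -0.0003  0.1163] F [-0.4  0.2 -1.3] op 0.999 t 1.5
shift [-2.105 -0.293  0.062] turn [ 0.0002 -0.0003  0.1974] F [-0.4  0.2 -1.3] op 0.999 t 1.5
```

```bash
python3 -m pendant '[[-1,-0.03,0.01,0,0,0.1,-1],[-1,-0.03,0.01,0,0,0.1,-1],[-1,-0.03,0.01,0,0,0.1,-1],[-1,-0.03,0.01,0,0,0.1,-1],[-1,-0.03,0.01,0,0,0.1,-1],[-1,-0.03,0.01,0,0,0.1,-1]]'
python3 -c "
from h import *
goal([.521,.067,.36],3.4)"
```

```text
time_s: 2.1
position: [0.4228, 0.2732, 0.3697]
tcp_rot: [[-0.358, 0.934, -0.002], [0.934, 0.358, 0.001], [0.001, -0.001, -1.0]]
force: [-0.7, 0.7, 0.4]
opening: 1.002
grasp_force: 0.0
shift [-1.138  0.089  0.047] turn [-0.0005 -0.0003  0.0978] F [-0.7  0.7  0.4] op 1.002 t 2.1
```

```bash
python3 -m pendant '[[-1,0.08,0.04,0,0,0.098,-1],[-1,0.08,0.04,0,0,0.098,-1],[-1,0.08,0.04,0,0,0.098,-1],[-1,0.08,0.04,0,0,0.098,-1],[-1,0.08,0.04,0,0,0.098,-1],[-1,0.08,0.04,0,0,0.098,-1]]'
python3 - <<'E'
from h import *
im,d,W=cloud('wrist'); save(im,'w1.png'); W=W.reshape(-1,3); x,y,z=W.T
m=(z>.205)&(z<.235)&(abs(x-.52)<.05)&(abs(y-.067)<.07); w=W[m]; print(len(w),w.min(0),w.max(0),[np.round(q,3) for q in cv2.minAreaRect(w[:,:2].astype(np.float32))])
goal([.521,.067,.30],3.4)
E
```

```text
time_s: 2.7
position: [0.5093, 0.0932, 0.3617]
tcp_rot: [[-0.06, 0.998, -0.002], [0.998, 0.06, 0.001], [0.001, -0.002, -1.0]]
force: [-0.3, 0.5, 0.4]
opening: 0.998
grasp_force: 0.0
1484 [0.51260522 0.03634623 0.20503652] [0.52854039 0.10515616 0.22424117] [array([0.521, 0.071]), array([0.012, 0.069]), np.float64(3.725)]
shift [-0.139  0.053  0.309] turn [-0.0005 -0.0004  0.0008] F [-0.5 -1.1 -0.2] op 0.993 t 2.75
```

View pics/w1.png

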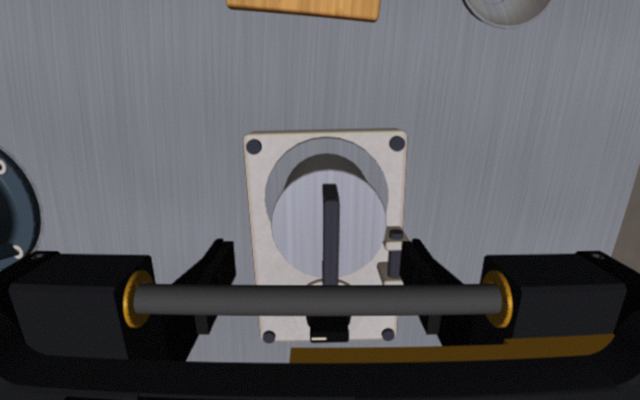

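The wrist picture shows the handle at about (330,235), running along the tool's x axis between the fingers. It measures x 0.521, yaw 3.7°, so I go down on it.

```bash
python3 -m pendant '[[-0.14,0.053,0.1,0,0,0.001,-1],[-0.14,0.053,0.25,0,0,0.001,-1],[-0.14,0.053,0.4,0,0,0.001,-1],[-0.14,0.053,0.48,0,0,0.001,-1],[-0.14,0.053,0.48,0,0,0.001,-1]]'; python3 -m pendant '[[0,0,0,0,0,0,1],[0,0,0,0,0,0,1],[0,0,0,0,0,0,1],[0,0,0,0,0,0,1],[0,0,0,0,0,0,1],[0,0,0,0,0,0,1],[0,0,0,0,0,0,1]]'; python3 -c "
from h import *
goal([.521,.067,.266],3.4)"
```

```text
time_s: 3.25
position: [0.5194, 0.0674, 0.264]
tcp_rot: [[-0.06, 0.998, -0.007], [0.998, 0.06, 0.001], [0.002, -0.007, -1.0]]
force: [-0.1, -0.7, 0.1]
opening: 1.001
grasp_force: 0.0
time_s: 3.95
position: [0.5219, 0.0644, 0.2663]
tcp_rot: [[-0.056, 0.998, 0.0], [0.998, 0.056, 0.0], [-0.0, 0.0, -1.0]]
force: [0.3, -0.2, 0.7]
opening: 0.448
grasp_force: 0.0
shift [ 0.013 -0.004  0.002] turn [ 0.     0.    -0.001] F [ 0.3 -0.2  0.7] op 0.448 t 3.95
```

```bash
python3 -m pendant '[[0,0,0,0,0,0,1],[0,0,0,0,0,0,1],[0,0,0,0,0,0,1],[0,0,0,0,0,0,1],[0,0,0,0,0,0,1],[0,0,0,0,0,0,1],[0,0,0,0,0,0,1]]'; python3 -m pendant '[[0,0,-0.03,0,0,0,1],[0,0,-0.08,0,0,0,1],[0,0,-0.15,0,0,0,1],[0,0,-0.25,0,0,0,1],[0,0,-0.33,0,0,0,1],[0,0,-0.4,0,0,0,1],[0,0,-0.4,0,0,0,1],[0,0,-0.4,0,0,0,1]]'; python3 -c "
from h import *
goal([.482,.357,.346],3.4)"
```

```text
time_s: 4.65
position: [0.5216, 0.0646, 0.2661]
tcp_rot: [[-0.057, 0.998, -0.001], [0.998, 0.057, 0.0], [0.0, -0.001, -1.0]]
force: [-1.7, 0.0, 1.2]
opening: 0.136
grasp_force: 30.0
time_s: 5.45
position: [0.5217, 0.0645, 0.3464]
tcp_rot: [[-0.056, 0.998, 0.0], [0.998, 0.056, -0.0], [-0.0, 0.0, -1.0]]
force: [0.2, 0.4, -4.9]
opening: 0.137
grasp_force: 30.0
shift [ 1.471 -0.116  0.002] turn [ 0.0001  0.     -0.0009] F [ 0.2  0.4 -4.9] op 0.137 t 5.45
```

Gripped and lifted, with about 5 N on the wrist. Next I carry it to the board in smooth steps.

```bash
python3 -m pendant '[[0.05,0,0,0,0,0,1],[0.15,-0.01,0,0,0,0,1],[0.3,-0.02,0,0,0,0,1],[0.45,-0.035,0,0,0,0,1],[0.6,-0.045,0,0,0,0,1],[0.75,-0.06,0,0,0,0,1],[0.85,-0.07,0,0,0,0,1],[0.95,-0.075,0,0,0,0,1]]'; python3 -m pendant '[[0.05,0,0,0,0,0,1],[0.2,-0.015,0,0,0,0,1],[0.35,-0.03,0,0,0,0,1],[0.45,-0.036,0,0,0,0,1],[0.52,-0.041,0,0,0,0,1],[0.52,-0.041,0,0,0,0,1],[0.52,-0.041,0,0,0,0,1],[0.52,-0.041,0,0,0,0,1]]'; python3 -c "
from h import *
goal([.482,.357,.224],3.4)
im,d,W=cloud('side'); save(im[150:,150:500],'s1.png');"
```

```text
time_s: 6.25
position: [0.4948, 0.2552, 0.3449]
tcp_rot: [[-0.057, 0.998, -0.003], [0.998, 0.057, -0.0], [-0.0, -0.003, -1.0]]
force: [-0.3, 0.4, -4.8]
opening: 0.138
grasp_force: 30.0
time_s: 7.05
position: [0.4823, 0.3556, 0.346]
tcp_rot: [[-0.055, 0.998, -0.001], [0.998, 0.055, -0.001], [-0.001, -0.001, -1.0]]
force: [-0.1, 0.1, -4.5]
opening: 0.13
grasp_force: 30.0
shift [ 0.008 -0.001  0.61 ] turn [-0.0002  0.0004 -0.0012] F [-0.1  0.1 -4.5] op 0.13 t 7.05
```

View pics/s1.png

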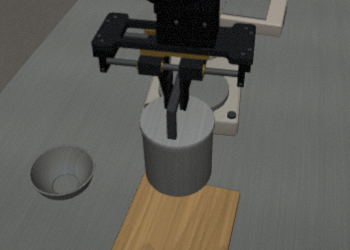

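The side picture shows the canister hanging upright at (178,145), over the board. I lower it about 122 mm.

```bash
python3 -m pendant '[[0,0,0.05,0,0,0,1],[0,0,0.15,0,0,0,1],[0,0,0.3,0,0,0,1],[0,0,0.42,0,0,0,1],[0,0,0.52,0,0,0,1],[0,0,0.57,0,0,0,1],[0,0,0.59,0,0,0,1],[0,0,0.59,0,0,0,1]]'; python3 -m pendant '[[0,0,0.005,0,0,0,1],[0,0,0.01,0,0,0,1],[0,0,0.015,0,0,0,1],[0,0,0.02,0,0,0,1],[0,0,0.02,0,0,0,1],[0,0,0.02,0,0,0,1]]'
```

```text
time_s: 7.9
position: [0.4824, 0.3566, 0.2281]
tcp_rot: [[-0.056, 0.998, -0.0], [0.998, 0.056, -0.0], [-0.0, -0.0, -1.0]]
force: [0.7, 0.5, -4.2]
opening: 0.134
grasp_force: 30.0
time_s: 8.5
position: [0.4824, 0.3568, 0.2247]
tcp_rot: [[-0.056, 0.998, 0.001], [0.998, 0.056, 0.0], [0.0, 0.001, -1.0]]
force: [0.0, -0.7, -2.9]
opening: 0.132
grasp_force: 30.0
```

```bash
python3 -m pendant '[[0,0,0.005,0,0,0,1],[0,0,0.008,0,0,0,1],[0,0,0.008,0,0,0,1],[0,0,0.008,0,0,0,1]]'
```

```text
time_s: 8.9
position: [0.4828, 0.3566, 0.2245]
tcp_rot: [[-0.057, 0.998, 0.002], [0.998, 0.057, 0.0], [-0.0, 0.002, -1.0]]
force: [-0.2, -3.4, 6.0]
opening: 0.133
grasp_force: 30.0
```

Contact with the board is confirmed, so I release it, wait, and then rise.

```bash
python3 -m pendant '[[0,0,-0.008,0,0,0,-1],[0,0,-0.008,0,0,0,-1],[0,0,-0.008,0,0,0,-1],[0,0,-0.008,0,0,0,-1],[0,0,-0.008,0,0,0,-1],[0,0,-0.008,0,0,0,-1],[0,0,-0.008,0,0,0,-1],[0,0,-0.008,0,0,0,-1]]';  python3 -m pendant '[[0,0,0,0,0,0,-1],[0,0,0,0,0,0,-1],[0,0,0,0,0,0,-1],[0,0,-0.05,0,0,0,-1],[0,0,-0.15,0,0,0,-1],[0,0,-0.3,0,0,0,-1],[0,0,-0.5,0,0,0,-1],[0,0,-0.5,0,0,0,-1]]'
python3 - <<'E'
from h import *
im,d,W=cloud('side'); save(im[150:,150:500],'s2.png'); W=W.reshape(-1,3); W=W[~np.isnan(W).any(1)]; x,y,z=W.T
m=(z>.12)&(z<.135)&(abs(x-.48)<.08)&(abs(y-.36)<.08); w=W[m]; print('lid',w.mean(0),w.std(0),[np.round(q,3) for q in cv2.minAreaRect(w[:,:2].astype(np.float32))])
goal([.50,.18,.30],50)
goal([.534,-.1015,.25],95)
E
```

```text
time_s: 9.7
position: [0.4822, 0.3568, 0.2242]
tcp_rot: [[-0.056, 0.998, -0.0], [0.998, 0.056, -0.0], [-0.0, -0.0, -1.0]]
force: [-1.3, -0.2, 0.0]
opening: 0.781
grasp_force: 0.0
time_s: 10.5
position: [0.4848, 0.3582, 0.3311]
tcp_rot: [[-0.057, 0.998, 0.012], [0.998, 0.057, 0.006], [0.005, 0.012, -1.0]]
force: [0.9, 0.8, 0.4]
opening: 1.002
grasp_force: 0.0
lid [0.47942624 0.36110742 0.1275663 ] [0.02743454 0.02615997 0.00168902] [array([0.482, 0.356]), array([0.102, 0.103]), np.float64(13.546)]
shift [-0.892  0.031  0.139] turn [ 0.0028  0.     -0.2598] F [-0.4 -0.5  0.1] op 1.0 t 10.55
shift [-2.307  0.119  0.385] turn [ 0.0028  0.0012 -0.5098] F [-0.4 -0.5  0.1] op 1.0 t 10.55
```

View pics/s2.png

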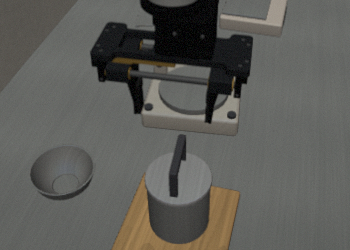

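The canister stands free and upright at the middle of the board, at (180,195). Next is the knob.

```bash
python3 -m pendant '[[-0.25,0,0,0,0,-0.04,-1],[-0.5,0.01,0,0,0,-0.09,-1],[-0.75,0.02,0,0,0,-0.13,-1],[-1,0.03,0.05,0,0,-0.18,-1],[-1,0.03,0.1,0,0,-0.22,-1],[-1,0.03,0.1,0,0,-0.26,-1],[-1,0.03,0.1,0,0,-0.26,-1],[-1,0.03,0.1,0,0,-0.26,-1]]'
python3 -c "
from h import *
goal([.534,-.02,.28],80)
goal([.534,-.1015,.25],95)"
```

```text
time_s: 11.35
position: [0.4991, 0.1575, 0.3038]
tcp_rot: [[-0.765, 0.644, -0.001], [0.644, 0.765, 0.0], [0.001, -0.001, -1.0]]
force: [0.3, -0.4, 0.5]
opening: 0.996
grasp_force: 0.0
shift [-0.705 -0.566  0.119] turn [-1.000e-04 -3.000e-04 -1.674e-01] F [ 0.3 -0.4  0.5] op 0.996 t 11.35
shift [-0.968 -0.878  0.269] turn [-1.000e-04 -3.000e-04 -2.507e-01] F [ 0.3 -0.4  0.5] op 0.996 t 11.35
```

```bash
python3 -m pendant '[[-0.2,-0.18,0.05,0,0,-0.04,-1],[-0.4,-0.36,0.1,0,0,-0.09,-1],[-0.6,-0.54,0.15,0,0,-0.13,-1],[-0.8,-0.72,0.2,0,0,-0.18,-1],[-0.97,-0.88,0.25,0,0,-0.22,-1],[-0.97,-0.88,0.25,0,0,-0.25,-1],[-0.97,-0.88,0.25,0,0,-0.25,-1],[-0.97,-0.88,0.25,0,0,-0.25,-1]]'
python3 - <<'E'
from h import *
im,d,W=cloud('wrist'); save(im,'w2.png'); W=W.reshape(-1,3); x,y,z=W.T
m=(z>.098)&(z<.116)&(abs(x-.534)<.045)&(abs(y+.1)<.04); w=W[m]; print(len(w),w.mean(0),w.min(0),w.max(0),[np.round(q,3) for q in cv2.minAreaRect(w[:,:2].astype(np.float32))])
goal([.534,-.1015,.146],95)
E
```

```text
time_s: 12.15
position: [0.535, -0.1021, 0.2539]
tcp_rot: [[-0.996, -0.084, -0.001], [-0.084, 0.996, 0.001], [0.001, 0.001, -1.0]]
force: [-0.3, -0.6, 0.8]
opening: 0.997
grasp_force: 0.0
1358 [ 0.53232656 -0.10246102  0.10801348] [ 0.51020526 -0.11171315  0.09809835] [ 0.5580991  -0.09321976  0.11105192] [array([ 0.534, -0.102]), array([0.047, 0.016]), np.float64(4.542)]
shift [ 0.004 -0.002  0.541] turn [ 0.0003 -0.0002 -0.0003] F [0.1 0.6 0.5] op 1.004 t 12.2
```

View pics/w2.png

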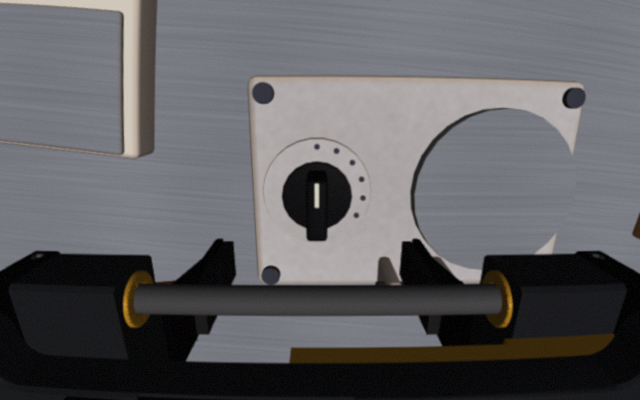

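The knob is parked with its bar at (316,205), midway between the fingers; it measures (0.534,-0.102) at 4.5–5°. I go down and grip it.

```bash
python3 -m pendant '[[0.004,-0.002,0.12,0,0,0,-1],[0.004,-0.002,0.3,0,0,0,-1],[0.004,-0.002,0.45,0,0,0,-1],[0.004,-0.002,0.54,0,0,0,-1],[0.004,-0.002,0.54,0,0,0,-1],[0.004,-0.002,0.54,0,0,0,0.3],[0.004,-0.002,0.54,0,0,0,1],[0.004,-0.002,0.54,0,0,0,1]]'; python3 -m pendant '[[0,0,0,0,0,0,1],[0,0,0,0,0,0,1],[0,0,0,0,0,0,1],[0,0,0,0,0,0,1],[0,0,0,0,0,0,1],[0,0,0,0,0,0,1],[0,0,0,0,0,0,1],[0,0,0,0,0,0,1]]'; python3 -m pendant '[[0,0,0,0,0,0,1],[0,0,0,0,0,0,1],[0,0,0,0,0,0,1],[0,0,0,0,0,0,1]]'; python3 -c "
from h import *
goal([.534,-.102,.146],95); s=readout.read_state(); print(s['moment'],s['joint_positions'])"
```

```text
time_s: 13.0
position: [0.5351, -0.1024, 0.1477]
tcp_rot: [[-0.996, -0.088, 0.003], [-0.088, 0.996, -0.001], [-0.003, -0.001, -1.0]]
force: [0.7, 0.9, 0.4]
opening: 0.811
grasp_force: 0.0
time_s: 13.8
position: [0.5343, -0.1028, 0.1462]
tcp_rot: [[-0.996, -0.087, -0.0], [-0.087, 0.996, -0.0], [0.0, -0.0, -1.0]]
force: [-0.2, -1.5, -0.6]
opening: 0.183
grasp_force: 30.0
time_s: 14.2
position: [0.5343, -0.1028, 0.1462]
tcp_rot: [[-0.996, -0.088, 0.0], [-0.088, 0.996, -0.0], [0.0, -0.0, -1.0]]
force: [0.1, -3.5, -1.4]
opening: 0.179
grasp_force: 30.0
shift [0.001 0.004 0.001] turn [-0.0001 -0.      0.0002] F [ 0.1 -3.5 -1.4] op 0.179 t 14.2
[-0.45594453  0.11390073 -0.13555022] [-2.26508945e+01  3.65203886e+01  1.00627800e+02 -3.27035252e-02
  4.28418721e+01 -1.17668198e+02]
```

Gripped with 30 N. I turn clockwise, positive about tool z, one 24° click at a time.

```bash
python3 -m pendant '[[0,0.003,0,0,0,0.02,1],[0,0.003,0,0,0,0.04,1],[0,0.003,0,0,0,0.06,1],[0,0.003,0,0,0,0.08,1],[0,0.003,0,0,0,0.1,1],[0,0.003,0,0,0,0.12,1],[0,0.003,0,0,0,0.133,1],[0,0.003,0,0,0,0.133,1]]'; python3 -m pendant '[[0,0,0,0,0,0.02,1],[0,0,0,0,0,0.04,1],[0,0,0,0,0,0.06,1],[0,0,0,0,0,0.08,1],[0,0,0,0,0,0.1,1],[0,0,0,0,0,0.12,1],[0,0,0,0,0,0.133,1],[0,0,0,0,0,0.133,1]]'
python3 - <<'E'
from h import *
im,d,W=cloud('wrist'); save(im,'w3.png'); W=W.reshape(-1,3); x,y,z=W.T
m=(z>.098)&(z<.116)&(np.hypot(x-.534,y+.102)<.03); w=W[m]; print(len(w),[np.round(q,3) for q in cv2.minAreaRect(w[:,:2].astype(np.float32))])
im,d,W=cloud('scene');W=W.reshape(-1,3); x,y,z=W.T
m=(z>.1)&(z<.114)&(np.hypot(x-.534,y+.102)<.03); print('scene',m.sum())
goal([.534,-.102,.146],23); print(readout.read_state()['moment'])
E
```

```text
time_s: 15.0
position: [0.5344, -0.1024, 0.1462]
tcp_rot: [[-0.946, 0.323, 0.0], [0.323, 0.946, -0.001], [-0.001, -0.001, -1.0]]
force: [-1.3, -4.0, -1.2]
opening: 0.184
grasp_force: 30.0
time_s: 15.8
position: [0.5345, -0.1022, 0.1462]
tcp_rot: [[-0.734, 0.679, 0.001], [0.679, 0.734, -0.001], [-0.001, -0.0, -1.0]]
force: [0.3, -3.9, -2.4]
opening: 0.179
grasp_force: 30.0
3566 [array([ 0.531, -0.104]), array([0.035, 0.049]), np.float64(28.008)]
scene 8
shift [ 0.002 -0.001  0.001] turn [0.     0.0002 0.1348] F [ 0.4 -3.7 -3. ] op 0.178 t 15.9
[-0.62603304 -0.02014349  0.17548826]
```

View pics/w3.png

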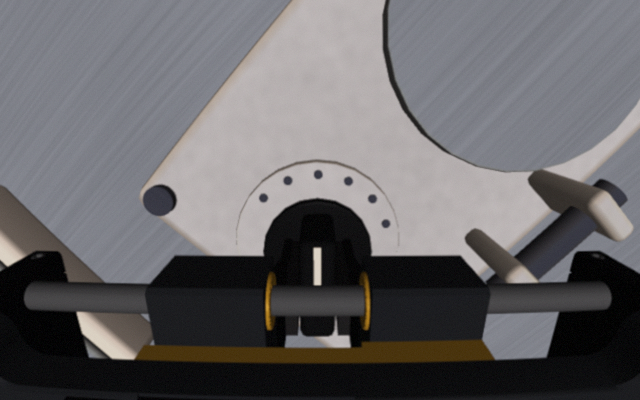

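The white line at (317,265) points at the third dot at (318,174), the second stop, since park is at (264,198). The bar sits square in the pads with no slip. One more click.

```bash
python3 -m pendant '[[0,0,0,0,0,0.02,1],[0,0,0,0,0,0.04,1],[0,0,0,0,0,0.06,1],[0,0,0,0,0,0.08,1],[0,0,0,0,0,0.1,1],[0,0,0,0,0,0.12,1],[0,0,0,0,0,0.134,1],[0,0,0,0,0,0.134,1]]'; python3 -m pendant '[[0,0,0,0,0,0,1],[0,0,0,0,0,0,1],[0,0,0,0,0,0,1],[0,0,0,0,0,0,1],[0,0,0,0,0,0,1],[0,0,0,0,0,0,1]]'
python3 - <<'E'
from h import *
im,d,W=cloud('wrist'); save(im,'w4.png')
goal([.534,-.102,.146],23); print(readout.read_state()['moment'])
im,d,W=cloud('side');W=W.reshape(-1,3); W=W[~np.isnan(W).any(1)]; x,y,z=W.T
m=(z>.12)&(z<.135)&(abs(x-.48)<.08)&(abs(y-.36)<.08); w=W[m]; print('lid',w[:,2].mean(),cv2.minAreaRect(w[:,:2].astype(np.float32)))
E
```

```text
time_s: 16.7
position: [0.5348, -0.102, 0.1462]
tcp_rot: [[-0.392, 0.92, 0.001], [0.92, 0.392, -0.0], [-0.001, 0.001, -1.0]]
force: [2.6, -1.8, -3.3]
opening: 0.18
grasp_force: 30.0
time_s: 17.3
position: [0.5347, -0.102, 0.1462]
tcp_rot: [[-0.391, 0.92, 0.001], [0.92, 0.391, -0.0], [-0.001, 0.001, -1.0]]
force: [4.6, -2.9, -6.1]
opening: 0.18
grasp_force: 30.0
shift [ 0.001 -0.003  0.001] turn [0.0003 0.0002 0.0002] F [ 4.8 -1.3 -6.9] op 0.184 t 17.35
[-0.35694695 -0.69874376  0.09075052]
lid 0.1275301675101358 ((0.4818955063819885, 0.3555479645729065), (0.10206286609172821, 0.10207526385784149), 8.042379379272461)
```

View pics/w4.png

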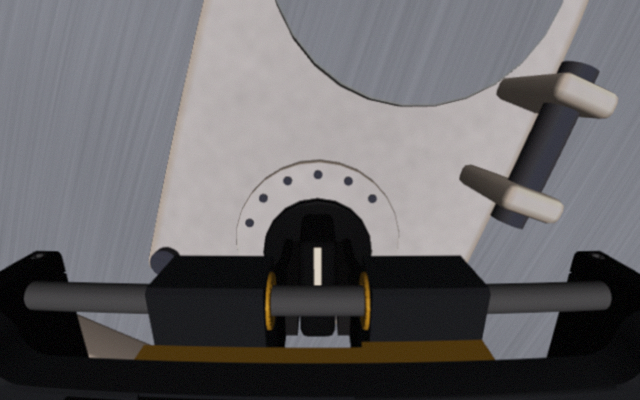

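The line at (317,265) now points at the fourth of the six dots, at (318,174), which is the third stop. The canister has not moved.

```bash
python3 -c "
from h import *
print(bot.hand_in())"
```

```text
the job is handed in; nothing more can be done
None
```

I handed the job in: the canister stands upright and released at the middle of the board, and the gripper is holding the knob at the third stop; the hand-in call did not report a verdict.

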